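# Put the spare thermocouple away in its bench case

### The arm

A 6-joint arm with a two-finger parallel gripper is mounted at the origin on a cart in front of the work surface, level with it; the furniture and walls round the work are solid. World frame = base frame: x ahead of the robot, y to its left, z up, the work surface at z = 0. Lengths are in m, angles in degrees, forces in N, time in s.
With the tool pointing down it reaches from about 0.275 to 0.825 m from the base axis. Payload 5.2 kg.
Tool frame: the origin (TCP) lies on the centre line of the jaws, within the pads' length; the fingertips stand arm.nose_length ahead of it and the grasp point (between the pads) lies 11 mm behind it (arm.nose_length is the distance from the TCP to the fingertips, in m); z points along the fingers, y is the line along which they close (so a half turn about z gives the same grasp; the last joint's range is limited). The gripper opens to 93 mm and grips with 3 to 60 N. Pads are 15 mm wide; open, the fingers measure 128 mm over their backs; the gripper's body (75 mm by 188 mm) begins 65 mm behind the grasp point.
Start: joints at [57.995, 14.817, 87.949, -0, 77.235, -11.62], TCP at [0.192, 0.516, 0.227] pointing down, gripper open.
Joint ranges: [-179.93, 179.93], [-52.35, 119.4], [10.71, 147.94], [-69.91, 249.91], [12.55, 155.21], [-178.61, 178.61]. Speed limits (degrees/s): [147.25, 147.25, 180, 180, 180, 180].

### API

Orientations are given as a 3x3 rotation matrix whose columns are the frame's x, y, z axes.
In Python, from cell import arm gives the robot as it stands.
- The arm moves only by the shell command python3 -m creep 'ROWS' [FORCE]. ROWS is JSON, a list of rows, each a list of 3 entries, a list of its own where there are three numbers: the shift along the tool's x, y, z in cm, then the turn, a rotation vector about the tool's x, y, z in rad, then the opening, from 0 (shut) to 1 (fully open). In form: [[[dx, dy, dz], [ax, ay, az], grip], ...]. A call has 1 to 8 rows; each row shifts and turns the commanded pose from where the row before left it, along the tool's axes as they then stand; what a row does not reach is not made up. A row lasts 1/12 s, in which the tool goes at most 41.7 mm and 7.16 degrees, less where a joint would pass 70% of its speed; a pose out of reach is approached as far as the arm can. A call with a gripper value outside its range is refused whole. The fingers move at their own pace and stop on an object; FORCE is the grip in N (left out, the last holds). Time passes only in rows, so rows that do not move let the fingers close. It gives the time, the measured TCP pose, the force, the opening and the grip force at its end, in the units of the state.
- arm.read_state(): the state, without advancing time (a new reading comes with each control period).
- arm.capture(name): name is "scene" or "top" or "wrist"; returns (picture, depth): 420x560x3 uint8, blue, green, red; 420x560 float32, m along the optical axis (not along the pixel's ray), 0 where there is no reading.
- arm.camera_info(name): a dict with "fovy" (degrees; the focal length in pixels is half the picture's height over the tangent of half this angle, whatever the lens; pixels are square), "cx", "cy" (the principal point, pixels), "rvec" (rotation vector, rad) and "tvec" (3), from world to camera coordinates, as OpenCV has them. Camera axes: x right, y down, z forward; pixel columns grow to the right and rows downward; lengths in m; the calibration is good to about 2 mm. The wrist camera is an equidistant fisheye: a pixel r from the principal point sees the ray r / f radians off the axis. A picture is of the moment at which its call begins: read the wrist's pose just before it. camera_info takes no time and is no camera call; for the wrist camera it gives the pose at the moment of the call.
- arm.hand_in(): hands the job in; it is judged then, once.
The state is a dict: "time_s": time; "joint_positions": joint angles; "qvel": joint speeds; "joint_efforts": joint torques, N m; "position": TCP position; "orientation": TCP orientation; "ft_force": force on the tool from outside, world axes, zero at the start; "ft_torque": the same for the moment, N m; "width": finger opening in m; "gripper_force": force on a finger pad.
Only numpy, scipy, OpenCV 4.12 (cv2) and the standard library are available. Lean on these libraries where they do the work, as an engineer would, in place of code of your own. Each camera call takes 0.05 s, during which the arm holds its last target. There are 200 camera calls.

### The job

Lay the spare thermocouple (white ceramic tube with a yellow plug) in the two black V saddles of the blue case so that it sits level, plug to either end, and let go of it. Then close the case with its pale aluminium cover: hook the cover's lip under the rail at the case's front while its rear is still raised, then pivot the rear down and press it until it snaps under the red catch and lies flat. Leave the other things on the bench where they are.

Things in the scene. Friction and masses are not known exactly. Their poses are not given: they have to be found in the camera images.
- case: Blue open case fixed to the bench, 182 x 112 mm; origin under it at bench height; x from its front (slot rail) away from the robot to its rear (red catch), turned up to 0.3 rad; z up. In its frame (mm): inside x -58..66, y -46..46, floor top z 6; all wall tops z 40, the cover lies on them. Closed, the cover's frame is the case's frame raised 40 mm, give or take 2 mm in x, 5 mm in y.
- case_slot (a point): Bottom middle of the lip slot's back stop (case frame -82, 0, 40 mm), axes as the case. The slot opens toward +x between the front wall's top (z 40) and a rail (x -85..-71, z 51..58): 11 mm high, 90 mm wide. Before it the front wall's top is a free shelf, x -71..-58. The closed cover's lip tip lies 0 to 5 mm to +x of this point.
- case_saddles (a point): Point midway between the two black V saddles (case frame 4, 0, 24 mm), axes as the case. Each is 6 mm thick, a 90 degree V open upward, 31 mm wide at its top (z 30), centred 25 mm before and behind this point. A seated tube lies along case x, its axis through this point. Fingers fit between the saddles (44 mm free) and between the side walls (92 mm).
- catch (a joint): Red spring catch at the case's rear, slide in m: 0 at rest, up to 0.012 pushed back (+x of the case); spring 4 N at rest, 7 N at 8 mm. The cover's rear edge, pressed down with about 5 to 8 N, pushes it back by its slope; then it springs out over the cover. Its housing spans case x 73..97, y -35..35, up to z 58 mm; the face at x 73 is the cover's rear stop.
- catch_nose (a point): Lower front edge of the catch's 30 mm wide nose (at rest case frame 64.5, 0, 46.5 mm); its slope rises from here to z 58 at x 71.5. The closed cover's top is at z 45, just under it. A hooked cover not yet pressed rests on the slope, its rear about 14 mm too high (tilted about 0.1 rad).
- cover: Loose pale aluminium cover, 0.15 kg, lying flat, plate 140 x 108 x 5 mm; origin mid underside, x toward its rear edge (x 70). The lip is a tongue at its front, 80 mm wide, 4.5 mm thick, x -70 to -80 mm, level with the underside. A black finger bar stands over the origin: 14 mm thick in x, 60 mm long in y, top 25 mm over the underside. Black ridges at x 42..60 mm mark where to press.
- cover_lip (a point): Middle of the lip's tip, on the underside (cover frame -80, 0, 0 mm).
- cover_rear (a point): Middle of the cover's rear edge, on the underside (cover frame 70, 0, 0 mm).
- probe: Loose spare thermocouple, 0.06 kg, lying flat: white ceramic tube of 14 mm diameter and a flat yellow plug 18 x 24 x 14 mm at its +x end, 110 mm in all. Origin on the underside at the middle of its length; tube x -55..37 mm, plug x 37..55 mm; tube axis along x, 7 mm above the origin.
- probe_axis (a point): Point on the tube's axis above the thermocouple's origin (7 mm); a good place to grip.
- mug_1: Terracotta mug, 70 x 98 x 90 mm, bystander; origin under its middle.
- test_bowl: Small unglazed bowl, 100 mm wide, 46 mm high, bystander; origin under its middle.
- post_1: Triangular kiln post lying down, 110 x 38 x 34 mm, bystander; origin under its middle.
- post_4: Triangular kiln post lying down, 110 x 35 x 32 mm, bystander; origin under its middle.
- glaze_jar_2: Grey and white glaze jar, 67 mm wide, 83 mm high, bystander; origin under its middle.
Things that resemble listed ones, but are neither listed nor needed, are in the scene too. Of the things shaped like the case, the blue one is meant.

How it is judged:
By the outcome, as a careful person would: the job done as asked, in the order asked, and still so for the second after the job is handed in, with the robot touching nothing.
It also fails if it takes over 61 s, if anything falls off the work surface, if the arm or the gripper's body presses on something with over 40 N, if the wrist force passes 120 N, or if a joint passes its speed limit or range.

## Working session

There is one attempt and no reset: what is moved stays moved. The work goes in short steps, Python scripts to look and compute and a shell command to move; the robot and the scene stay as the last step left them, time stands still between calls to the robot, and variables do not carry over. Pictures are saved under pics/ and viewed, at most 10 in all, crops included, and the job is handed in when it is done.

```bash
ls; mkdir -p pics
cat > h.py <<'E'
import numpy as np, cv2
from cell import arm
def cam(n):
    i=arm.camera_info(n); f=210/np.tan(np.radians(i['fovy']/2)); R=cv2.Rodrigues(np.array(i['rvec'],float))[0]
    return f,i['cx'],i['cy'],R,np.array(i['tvec'],float).ravel()
def cloud(n,d):
    f,cx,cy,R,t=cam(n); v,u=np.mgrid[:d.shape[0],:d.shape[1]]
    X=np.stack([(u-cx)/f*d,(v-cy)/f*d,d],-1); W=(X-t)@R
    W[d<=0]=np.nan; return W
E
python3 - <<'E'
from h import *
for n in('top','scene'):
    p,d=arm.capture(n); cv2.imwrite(f'pics/{n}1.png',p); np.savez(f'pics/{n}1.npz',p=p,d=d,W=cloud(n,d))
    print(n,cam(n))
print(arm.nose_length, arm.read_state())
E
```

```text
pics
top (np.float64(519.3015411027752), 276.7869129474594, 214.4720652093821, array([[-0.02101316, -0.99976246,  0.00578502],
       [-0.98386042,  0.01964979, -0.17785545],
       [ 0.17769953, -0.00942896, -0.98403962]]), array([0.03000243, 0.56045072, 1.81241492]))
scene (np.float64(490.49051555272735), 280.9852427589217, 206.64829476957078, array([[ 0.87553753, -0.48295329, -0.01378953],
       [-0.20809134, -0.3511798 , -0.91289142],
       [ 0.43604131,  0.80214018, -0.40796949]]), array([-0.49346605,  0.16782995,  1.34077519]))
0.008 {'time_s': 0.1, 'joint_positions': array([ 5.79960333e+01,  1.48538013e+01,  8.80041266e+01,  1.36536645e-03,
        7.72352280e+01, -1.16206728e+01]), 'qvel': array([ 0.0191642 , -0.11707634, -0.16545817,  0.00647677, -0.02543546,
       -0.06153124]), 'joint_efforts': array([ 8.80716634e-04, -4.38208795e+01, -2.84646749e+01,  7.18865753e-02,
        3.61177570e-02, -8.67881613e-05]), 'position': array([0.19128638, 0.51515607, 0.22591765]), 'orientation': array([[-9.37381590e-01,  3.48302997e-01, -8.81386993e-04],
       [ 3.48303936e-01,  9.37380660e-01, -1.36644364e-03],
       [ 3.50258705e-04, -1.58786967e-03, -9.99998678e-01]]), 'ft_force': array([0.14794569, 0.25631222, 0.88693799]), 'ft_torque': array([-0.01563756,  0.05305191, -0.03730704]), 'gripper_force': 0.0, 'width': 0.09250990669211424}
```

View pics/top1.png

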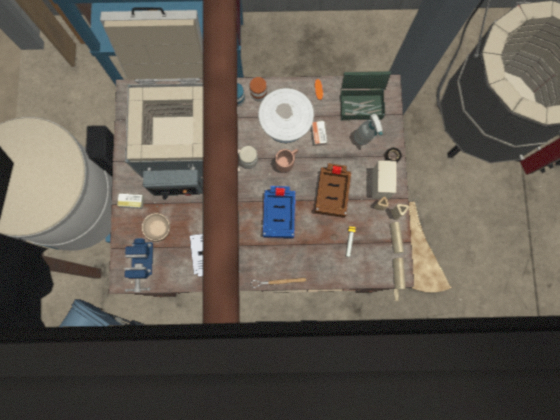

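View pics/scene1.png

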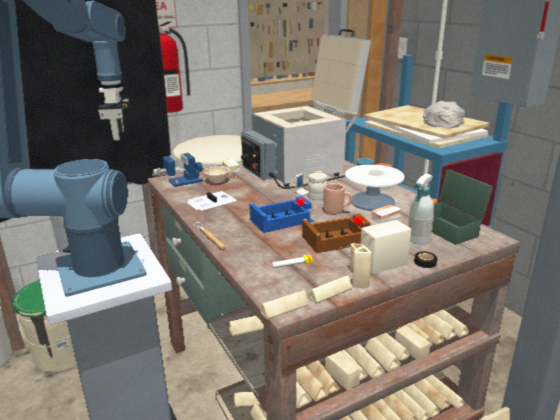

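The blue case is at top (279,213) and the probe at (351,240), with its plug at (352,229). The likely cover is at top (200,253), half hidden by a beam, and shows in scene at (212,200). Next I'll measure these.

Run:
```python
from h import *
np.set_printoptions(precision=4,suppress=True)
T=np.load('pics/top1.npz');S=np.load('pics/scene1.npz')
W=T['W'];p=T['p'].astype(int)
print('beam',W[250,220],'bench',W[275,250],'coverpx',W[253,196],W[253,202], W[240,197])
hsv=cv2.cvtColor(T['p'],cv2.COLOR_BGR2HSV)
# blue case wall tops
m=(abs(hsv[...,0].astype(int)-112)<12)&(hsv[...,1]>120)&(W[...,2]>0.033)&(W[...,2]<0.047)
m[:,:255]=0;m[:,305:]=0;m[:180]=0;m[245:]=0
q=W[m][:,:2].astype(np.float32);print('case n',len(q),cv2.minAreaRect(q),W[m][:,2].mean())
# probe
m=(W[...,2]>0.005)&(W[...,2]<0.03);m2=np.zeros_like(m);m2[220:262,340:362]=1
m&=m2;q=W[m].astype(np.float32);print('probe',len(q),cv2.minAreaRect(q[:,:2].copy()),np.percentile(q[:,2],[5,50,95]))
y=m&(hsv[...,1]>150)&(abs(hsv[...,0].astype(int)-27)<8);print('plug',W[y].mean(0),W[m&(hsv[...,1]<80)].mean(0))
W=S['W'];p=S['p']
for u,v in[(200,203),(212,197),(212,195),(225,198),(235,200),(190,200)]:print(u,v,W[v,u],p[v,u])
c=lambda im,a,b,e,f,k:cv2.resize(im[b:f,a:e],None,fx=k,fy=k,interpolation=cv2.INTER_CUBIC)
A=c(S['p'],150,160,310,260,4); B=c(T['p'],180,170,370,300,3)
cv2.imwrite('pics/c1.png',A);cv2.imwrite('pics/c2.png',B)
```

```text
beam [0.2984 0.0975 1.2779] bench [ 0.3503  0.1194 -0.0028] coverpx [0.433  0.3136 0.0058] [0.2973 0.1211 1.2592] [0.4798 0.3096 0.0104]
case n 291 ((0.5711846351623535, 0.011910822242498398), (0.10937913507223129, 0.17860060930252075), 86.47230529785156) 0.03999328315244973
probe 255 ((0.46839049458503723, -0.24831914901733398), (0.07720275223255157, 0.14750215411186218), 87.36268615722656) [0.0053 0.009  0.0205]
plug [ 0.509  -0.2522  0.0155] [ 0.4613 -0.2442  0.0102]
200 203 [0.3867 0.2675 0.0068] [252 250 250]
212 197 [0.4273 0.2528 0.0262] [39 36 36]
212 195 [0.4354 0.2736 0.0246] [73 67 70]
225 198 [0.4803 0.2646 0.0066] [237 231 228]
235 200 [0.5071 0.2375 0.0029] [242 238 238]
190 200 [0.3664 0.3147 0.0053] [251 249 248]
```

View pics/c1.png

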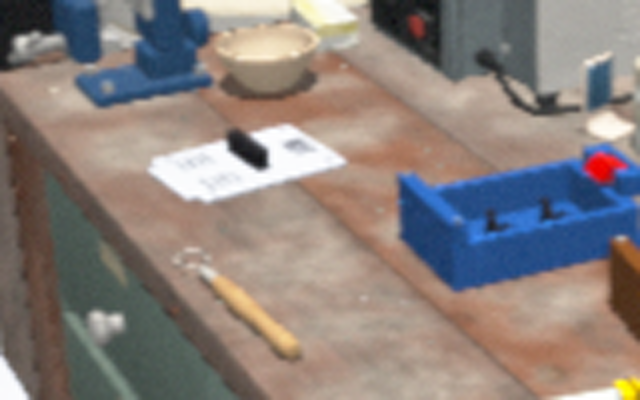

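The cover is at scene (212,200): white plate with its bar at about (0.43, 0.26), and the ridges toward +x, so its rear faces +x. I'll move above the middle of the work for one precise wrist picture.

```bash
cat >> h.py <<'E'
from scipy.spatial.transform import Rotation as Ro
def Rt(yaw_y,tilt_axis=None,tilt=0):
    "tool down, tool y at world angle yaw_y (deg); then tilted about world axis"
    a=np.radians(yaw_y); y=np.array([np.cos(a),np.sin(a),0]); z=np.array([0,0,-1.]); R=np.stack([np.cross(y,z),y,z],1)
    if tilt_axis is not None: R=Ro.from_rotvec(np.array(tilt_axis)*tilt).as_matrix()@R
    return R
def plan(pos,R,n):
    s=arm.read_state(); R0=s['orientation'];rv=Ro.from_matrix(R0.T@R).as_rotvec()/n;dp=(np.array(pos)-s['position'])/n
    print('n',n,'step mm',np.linalg.norm(dp)*1e3,'deg',np.degrees(np.linalg.norm(rv)))
    A=R0
    for k in range(n):
        print([list(np.round(A.T@dp*100,2)),list(np.round(rv,3))]); A=A@Ro.from_rotvec(rv).as_matrix()
E
python3 -c "
from h import *
plan([.40,.10,.32],Rt(83),13)"
```

```text
n 13 step mm 36.46895627739153 deg 1.0295322649654268
[[np.float64(-2.62), np.float64(-2.44), np.float64(-0.72)], [np.float64(-0.0), np.float64(-0.0), np.float64(-0.018)]]
[[np.float64(-2.57), np.float64(-2.48), np.float64(-0.72)], [np.float64(-0.0), np.float64(-0.0), np.float64(-0.018)]]
[[np.float64(-2.53), np.float64(-2.53), np.float64(-0.72)], [np.float64(-0.0), np.float64(-0.0), np.float64(-0.018)]]
[[np.float64(-2.48), np.float64(-2.57), np.float64(-0.72)], [np.float64(-0.0), np.float64(-0.0), np.float64(-0.018)]]
[[np.float64(-2.44), np.float64(-2.62), np.float64(-0.72)], [np.float64(-0.0), np.float64(-0.0), np.float64(-0.018)]]
[[np.float64(-2.39), np.float64(-2.66), np.float64(-0.72)], [np.float64(-0.0), np.float64(-0.0), np.float64(-0.018)]]
[[np.float64(-2.34), np.float64(-2.7), np.float64(-0.72)], [np.float64(-0.0), np.float64(-0.0), np.float64(-0.018)]]
[[np.float64(-2.29), np.float64(-2.74), np.float64(-0.72)], [np.float64(-0.0), np.float64(-0.0), np.float64(-0.018)]]
[[np.float64(-2.24), np.float64(-2.78), np.float64(-0.72)], [np.float64(-0.0), np.float64(-0.0), np.float64(-0.018)]]
[[np.float64(-2.19), np.float64(-2.82), np.float64(-0.72)], [np.float64(-0.0), np.float64(-0.0), np.float64(-0.018)]]
[[np.float64(-2.14), np.float64(-2.86), np.float64(-0.72)], [np.float64(-0.0), np.float64(-0.0), np.float64(-0.018)]]
[[np.float64(-2.09), np.float64(-2.9), np.float64(-0.72)], [np.float64(-0.0), np.float64(-0.0), np.float64(-0.018)]]
[[np.float64(-2.04), np.float64(-2.94), np.float64(-0.72)], [np.float64(-0.0), np.float64(-0.0), np.float64(-0.018)]]
```

```bash
cat >> h.py <<'E'
def wcloud(d,c):
    f,cx,cy,R,t=c; v,u=np.mgrid[:d.shape[0],:d.shape[1]]; x=u-cx;y=v-cy;r=np.hypot(x,y)+1e-9;th=r/f
    k=np.where(th<1.4,np.tan(np.minimum(th,1.4)),np.nan)/r
    W=(np.stack([x*k*d,y*k*d,d],-1)-t)@R; W[d<=0]=np.nan; return W
def wpix(P,c):
    f,cx,cy,R,t=c; X=np.asarray(P,float)@R.T+t; h=np.hypot(X[...,0],X[...,1])+1e-12; k=f*np.arctan2(h,X[...,2])/h
    return np.stack([cx+X[...,0]*k,cy+X[...,1]*k],-1)
E
python3 -m creep '[[[-2.6,-2.5,-0.7],[0,0,-0.02],1],[[-2.6,-2.5,-0.7],[0,0,-0.02],1],[[-2.5,-2.5,-0.7],[0,0,-0.02],1],[[-2.5,-2.6,-0.7],[0,0,-0.02],1],[[-2.4,-2.6,-0.7],[0,0,-0.02],1],[[-2.4,-2.7,-0.7],[0,0,-0.02],1],[[-2.3,-2.7,-0.7],[0,0,-0.02],1]]'
python3 -m creep '[[[-2.3,-2.7,-0.7],[0,0,-0.02],0.6],[[-2.2,-2.8,-0.7],[0,0,-0.02],0.5],[[-2.2,-2.8,-0.7],[0,0,-0.02],0.5],[[-2.1,-2.9,-0.7],[0,0,-0.02],0.5],[[-2.1,-2.9,-0.7],[0,0,-0.02],0.5],[[-2,-2.9,-0.7],[0,0,-0.02],0.5],[[0,0,0],[0,0,0],0.5],[[0,0,0],[0,0,0],0.5]]'
python3 - <<'E'
from h import *
s=arm.read_state();c=cam('wrist');p,d=arm.capture('wrist')
cv2.imwrite('pics/w1.png',cv2.resize(p,(784,588)));f=c
np.savez('pics/w1.npz',p=p,d=d,f=c[0],cx=c[1],cy=c[2],R=c[3],t=c[4],W=wcloud(d,c))
print(c[0],-c[3].T@c[4])
E
```

```text
time_s: 0.68
position: [0.3044, 0.2902, 0.2757]
orientation: [[-0.977, 0.213, -0.0], [0.213, 0.977, -0.0], [0.0, -0.0, -1.0]]
ft_force: [0.7, 0.5, -0.5]
width: 0.0929
gripper_force: 0.0
time_s: 1.35
position: [0.4041, 0.1013, 0.3175]
orientation: [[-0.995, 0.1, -0.001], [0.1, 0.995, 0.0], [0.001, 0.0, -1.0]]
ft_force: [-0.8, 1.0, -0.0]
width: 0.0477
gripper_force: 0.0
325.19226210127806 [0.33025017 0.1089901  0.47490864]
```

View pics/w1.png

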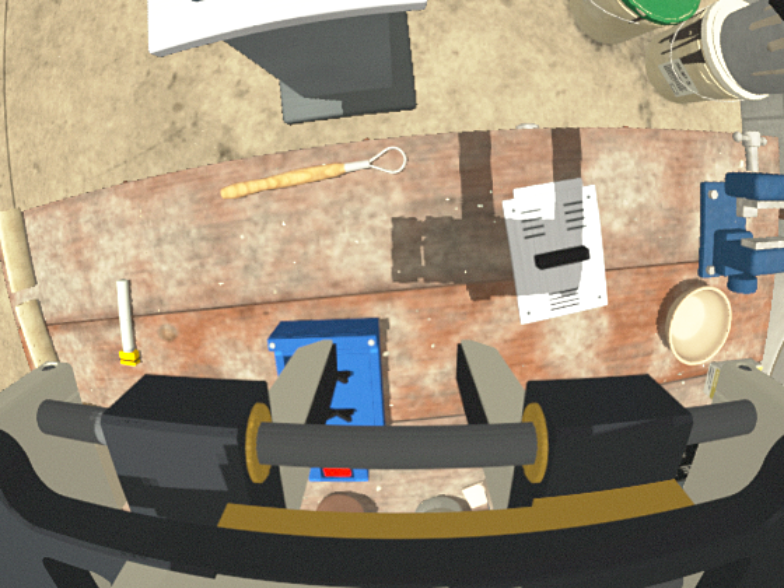

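Wrist picture (784 px wide): cover plate at (505–605, 185–320) with its lip at the top toward the robot and its bar at (562,258). Probe tube runs (124,282)–(128,350) with the plug at (129,357). The case front edge is at (272–380, 322) and the catch at (338,472).

```bash
cat >> h.py <<'E'
def ray(uv,z,c):
    "pixels (native) -> world on plane z (fisheye)"
    f,cx,cy,R,t=c; uv=np.asarray(uv,float); x=uv[...,0]-cx;y=uv[...,1]-cy;r=np.hypot(x,y)+1e-9
    D=np.stack([x/r*np.sin(r/f),y/r*np.sin(r/f),np.cos(r/f)],-1)@R; C=-R.T@t
    return (C+D*((z-C[2])/D[...,2])[...,None])[...,:2]
def comp(m,box):
    z=np.zeros(m.shape,np.uint8);a,b,e,f=box;z[b:f,a:e]=m[b:f,a:e]
    n,l,st,_=cv2.connectedComponentsWithStats(z); k=1+np.argmax(st[1:,4]); v,u=np.nonzero(l==k); return np.stack([u,v],1)
def rect(uv,z,c): return cv2.minAreaRect(ray(uv,z,c).astype(np.float32))
E
python3 - <<'E'
from h import *
D=np.load('pics/w1.npz');c=(D['f'],D['cx'],D['cy'],D['R'],D['t']);p=D['p'];W=D['W']
H=cv2.cvtColor(p,cv2.COLOR_BGR2HSV).astype(int);h,s,v=H[...,0],H[...,1],H[...,2]
cov=comp((s<40)&(v>90)|(v<45)&(s<255),(340,120,440,240)); 
cov=comp((s<45)&(v>100),(350,120,440,240)); print('cover',len(cov),rect(cov,.005,c))
bar=comp((v<70),(372,168,430,200)); print('bar',len(bar),rect(bar,.024,c), 'z',np.nanmedian(W[bar[:,1],bar[:,0],2]))
pr=comp(((s<60)&(v>120))|((s>150)&(h>20)&(h<35)&(v>150)),(75,190,105,265)); print('probe',len(pr),rect(pr,.007,c))
pl=comp((s>180)&(h>20)&(h<35)&(v>120),(75,240,105,265)); print('plug',len(pl),rect(pl,.014,c)); 
tu=comp((s<60)&(v>120),(75,190,105,252)); print('tube',len(tu),rect(tu,.010,c))
print('benchz',W[150,280,2],W[190,330,2])
blue=(h>100)&(h<125)&(s>130)
m=blue&(abs(W[...,2]-.04)<.004);q=np.stack(np.nonzero(m)[::-1],1);q=q[(q[:,0]>180)&(q[:,0]<290)&(q[:,1]>215)&(q[:,1]<330)]
print('walltops',len(q),rect(q,.04,c))
red=comp((s>180)&((h<8)|(h>172))&(v>120),(215,320,265,350)); print('red',rect(red,.058,c),ray(red,.058,c).mean(0))
sad=comp((v<60)&(s<255),(236,290,258,302)); sad1=comp((v<60),(236,262,258,277)); print('sad',rect(sad,.03,c),rect(sad1,.03,c))
o=cv2.resize(p[110:360,60:450],None,fx=2,fy=2,interpolation=cv2.INTER_CUBIC);cv2.imwrite('pics/w1c.png',o)
E
```

```text
cover 5660 ((0.4311184287071228, 0.2760120630264282), (0.15117675065994263, 0.10983402281999588), 6.265458106994629)
bar 389 ((0.43430715799331665, 0.27408966422080994), (0.01582370325922966, 0.06100946292281151), 6.205386638641357) z 0.023949918224092193
probe 672 ((0.45768997073173523, -0.2469152808189392), (0.035177793353796005, 0.13025560975074768), 83.14954376220703)
plug 121 ((0.5084774494171143, -0.24733617901802063), (0.03182220458984375, 0.01925923489034176), 87.0780258178711)
tube 548 ((0.4465794563293457, -0.23882123827934265), (0.11152637749910355, 0.034515686333179474), 0.09604469686746597)
benchz -0.0006259289656062812 -0.000708507686798279
walltops 707 ((0.5399783253669739, 0.014758825302124023), (0.11136029660701752, 0.11614377051591873), 86.68042755126953)
red ((0.6500968337059021, 0.008472922258079052), (0.030807234346866608, 0.010468716733157635), 86.72329711914062) [0.65057857 0.00791815]
sad ((0.5893770456314087, 0.020024452358484268), (0.024698227643966675, 0.01304016262292862), 85.53668212890625) ((0.5430651903152466, 0.025386856868863106), (0.019978312775492668, 0.02436237595975399), 81.030029296875)
```

View pics/w1c.png

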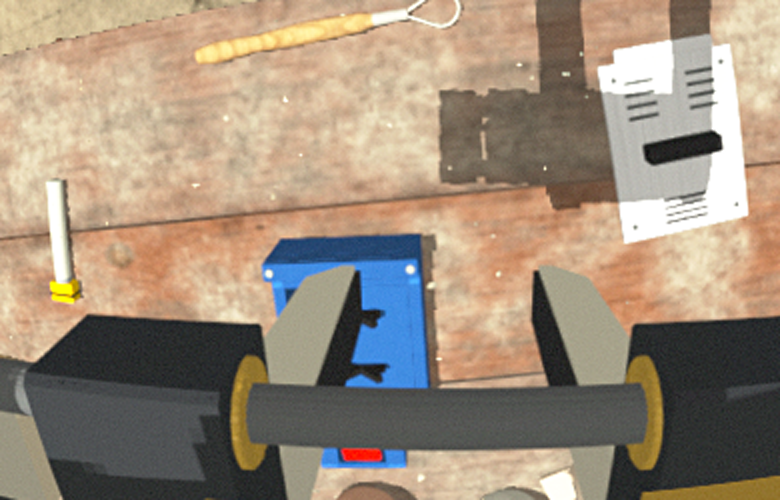

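```bash
python3 -m creep '[[[-1.5,-3.7,0.5],[0,0,0],0.5],[[-1.5,-3.7,0.5],[0,0,0],0.5],[[-1.5,-3.7,0.5],[0,0,0],0.5],[[-1.5,-3.7,0.5],[0,0,0],0.5],[[-1.5,-3.7,0.5],[0,0,0],0.5]]'
python3 -m creep '[[[-1.5,-3.7,0.5],[0,0,0],0.5],[[-1.5,-3.7,0.5],[0,0,0],0.5],[[-1.5,-3.7,0.5],[0,0,0],0.5],[[-1.5,-3.7,0.5],[0,0,0],0.5],[[0,0,0],[0,0,0],0.5],[[0,0,0],[0,0,0],0.5]]'
python3 - <<'E'
from h import *
c=cam('wrist');p,d=arm.capture('wrist')
np.savez('pics/w2.npz',p=p,d=d,f=c[0],cx=c[1],cy=c[2],R=c[3],t=c[4],W=wcloud(d,c))
u,v=wpix([.46,-.247,.01],c);print(u,v)
H=cv2.cvtColor(p,cv2.COLOR_BGR2HSV).astype(int);h,s,val=H[...,0],H[...,1],H[...,2]
b=(int(u)-60,int(v)-95,int(u)+60,int(v)+95)
pl=comp((s>150)&(h>20)&(h<35)&(val>120),b);print('plug',rect(pl,.014,c))
tu=comp((s<45)&(val>130),b);r=rect(tu,.007,c);print('tube',r)
W=wcloud(d,c);zz=W[tu[:,1],tu[:,0]];k=zz[:,2]>.009;print('depthtube',cv2.minAreaRect(zz[k][:,:2].astype(np.float32)),np.percentile(zz[:,2],[5,50,97]))
zz=W[pl[:,1],pl[:,0]];k=zz[:,2]>.011;print('depthplug',cv2.minAreaRect(zz[k][:,:2].astype(np.float32)))
o=p.copy();
for q in(pl,tu):o[q[:,1],q[:,0]]=o[q[:,1],q[:,0]]//2
cv2.imwrite('pics/w2.png',cv2.resize(o,(784,588)))
E
```

```text
time_s: 1.82
position: [0.4604, -0.088, 0.2921]
orientation: [[-0.996, 0.093, -0.0], [0.093, 0.996, 0.001], [0.0, 0.001, -1.0]]
ft_force: [0.5, 1.1, 0.2]
width: 0.0463
gripper_force: 0.0
time_s: 2.32
position: [0.5062, -0.241, 0.2708]
orientation: [[-0.995, 0.096, -0.003], [0.096, 0.995, 0.003], [0.003, 0.002, -1.0]]
ft_force: [0.8, 0.6, 0.1]
width: 0.0464
gripper_force: 0.0
274.27972408535436 143.1503990215827
plug ((0.5055766105651855, -0.2511928081512451), (0.0244445763528347, 0.011257722042500973), 80.19493865966797)
tube ((0.4559416174888611, -0.2415866106748581), (0.015007991343736649, 0.09301303327083588), 79.22024536132812)
depthtube ((0.4557299017906189, -0.2418983280658722), (0.011772343888878822, 0.0914832279086113), 79.38578033447266) [nan nan nan]
depthplug ((0.5064526200294495, -0.25137731432914734), (0.02264905720949173, 0.009442433714866638), 79.53820037841797)
```

View pics/w2.png

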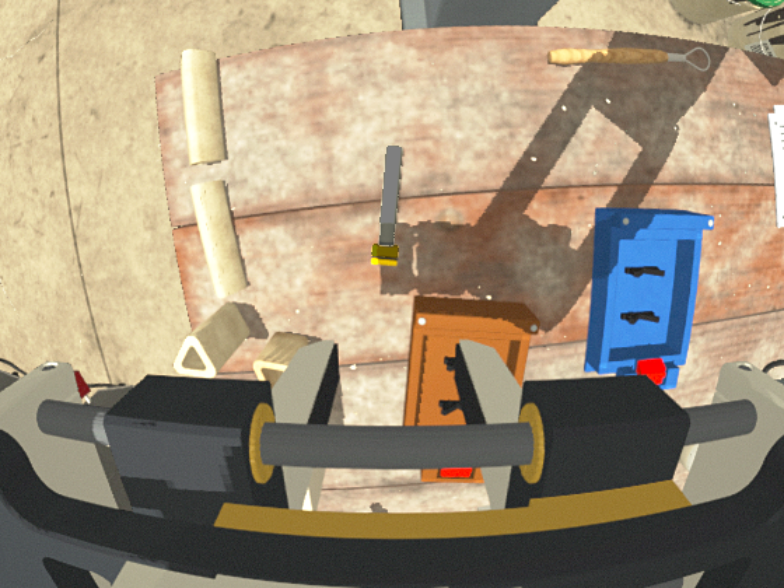

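Second wrist picture: the tube runs (395,148)–(387,242) with the plug at (385,253), and the sizes match (93 x 15 mm). The blue case is fully visible at (585–715, 208–385), so I'll fit it from this picture.

Run:
```python
from h import *
np.set_printoptions(precision=4,suppress=True)
D=np.load('pics/w2.npz');c=(D['f'],D['cx'],D['cy'],D['R'],D['t']);p=D['p'];W=D['W'].copy()
H=cv2.cvtColor(p,cv2.COLOR_BGR2HSV).astype(int);h,s,v=H[...,0],H[...,1],H[...,2]
u=np.zeros(h.shape,bool);u[140:285,410:520]=1
blue=(h>98)&(h<128)&(s>110)&u
m=blue&(W[...,2]>.052)&(W[...,2]<.064);q=W[m];print('z58',len(q),q[:,2].mean())
a=q[q[:,0]<.54];b=q[q[:,0]>.6]
for k in(a,b): print(len(k),cv2.minAreaRect(k[:,:2].astype(np.float32)),np.median(k[:,2]))
m=blue&(abs(W[...,2]-.04)<.004);q=W[m];print('z40',len(q),cv2.minAreaRect(q[:,:2].astype(np.float32)),np.median(q[:,2]))
red=(s>180)&((h<8)|(h>172))&u;q=W[red];q=q[np.isfinite(q[:,0])];print('red',len(q),cv2.minAreaRect(q[:,:2].astype(np.float32)),q[:,2].min(),q[:,2].max())
k=(v<60)&u&(W[...,2]>.014)&(W[...,2]<.036)
for x in(.52,.57):
  q=W[k];q=q[(q[:,0]>x)&(q[:,0]<x+.05)&(abs(q[:,1]-.014)<.03)];print('sad',len(q),q.mean(0),q.min(0),q.max(0))
plan([.4646,-.2434,.07],Rt(79.4),6)
```

```text
z58 873 0.05707113053620895
703 ((0.49109506607055664, 0.015807922929525375), (0.11314867436885834, 0.014304379001259804), 87.11825561523438) 0.05726775510407442
170 ((0.6529308557510376, 0.006831711158156395), (0.06959988921880722, 0.023830879479646683), 86.20980834960938) 0.057254953804445445
z40 2036 ((0.5674968957901001, 0.011882398277521133), (0.11369417607784271, 0.16730897128582), 86.87309265136719) 0.039271800615866645
red 274 ((0.5700740218162537, -0.08412491530179977), (0.2772454023361206, 0.026264920830726624), 52.76985549926758) 0.04639590763677158 0.357036949254186
sad 76 [0.5469 0.0109 0.0216] [ 0.5438 -0.0066  0.0144] [0.5504 0.0281 0.0301]
sad 74 [0.5967 0.0088 0.0206] [ 0.5942 -0.0096  0.014 ] [0.6005 0.0266 0.0287]
n 6 step mm 34.307344282985305 deg 0.858734631564423
[[np.float64(0.68), np.float64(-0.13), np.float64(3.36)], [np.float64(0.0), np.float64(-0.0), np.float64(0.015)]]
[[np.float64(0.68), np.float64(-0.14), np.float64(3.36)], [np.float64(0.0), np.float64(-0.0), np.float64(0.015)]]
[[np.float64(0.67), np.float64(-0.15), np.float64(3.36)], [np.float64(0.0), np.float64(-0.0), np.float64(0.015)]]
[[np.float64(0.67), np.float64(-0.16), np.float64(3.36)], [np.float64(0.0), np.float64(-0.0), np.float64(0.015)]]
[[np.float64(0.67), np.float64(-0.17), np.float64(3.36)], [np.float64(0.0), np.float64(-0.0), np.float64(0.015)]]
[[np.float64(0.67), np.float64(-0.18), np.float64(3.36)], [np.float64(0.0), np.float64(-0.0), np.float64(0.015)]]
```

Rail and housing agree: case origin is (0.5685, 0.0115) with yaw -3.2°, and the saddles are at the expected spots. Going down on the probe now.

```bash
python3 -m creep '[[[0.7,-0.1,3.3],[0,0,0.015],0.5],[[0.7,-0.1,3.3],[0,0,0.015],0.5],[[0.7,-0.2,3.3],[0,0,0.015],0.5],[[0.7,-0.2,3.3],[0,0,0.015],0.5],[[0.6,-0.2,3.3],[0,0,0.015],0.5],[[0.6,-0.2,3.3],[0,0,0.015],0.5],[[0,0,0],[0,0,0],0.5],[[0,0,0],[0,0,0],0.5]]' 12
python3 -c "
from h import *
plan([.4646,-.2434,.0105],Rt(79.4),4)"
```

```text
time_s: 3.03
position: [0.4644, -0.2434, 0.0744]
orientation: [[-0.983, 0.182, -0.002], [0.182, 0.983, 0.003], [0.003, 0.002, -1.0]]
ft_force: [0.1, 0.2, 1.2]
width: 0.0465
gripper_force: 0.0
n 4 step mm 15.980835715299 deg 0.05588196581918902
[[np.float64(-0.01), np.float64(-0.0), np.float64(1.6)], [np.float64(0.001), np.float64(-0.001), np.float64(0.0)]]
[[np.float64(-0.01), np.float64(-0.0), np.float64(1.6)], [np.float64(0.001), np.float64(-0.001), np.float64(0.0)]]
[[np.float64(-0.01), np.float64(0.0), np.float64(1.6)], [np.float64(0.001), np.float64(-0.001), np.float64(0.0)]]
[[np.float64(-0.01), np.float64(0.0), np.float64(1.6)], [np.float64(0.001), np.float64(-0.001), np.float64(0.0)]]
```

```bash
python3 -m creep '[[[0,0,1.6],[0,0,0],0.5],[[0,0,1.6],[0,0,0],0.5],[[0,0,1.6],[0,0,0],0.5],[[0,0,1.6],[0,0,0],0.5],[[0,0,0],[0,0,0],0.5],[[0,0,0],[0,0,0],0.1],[[0,0,0],[0,0,0],0.1],[[0,0,0],[0,0,0],0.1]]' 15
python3 -m creep '[[[0,0,0],[0,0,0],0.05],[[0,0,0],[0,0,0],0.05],[[0,0,0],[0,0,0],0.05]]' 15
```

```text
time_s: 3.7
position: [0.4665, -0.2469, 0.0127]
orientation: [[-0.983, 0.184, 0.003], [0.184, 0.983, -0.002], [-0.003, -0.002, -1.0]]
ft_force: [0.6, -0.3, -0.9]
width: 0.0311
gripper_force: 0.0
time_s: 3.95
position: [0.4654, -0.2464, 0.0114]
orientation: [[-0.983, 0.185, 0.001], [0.185, 0.983, -0.0], [-0.001, -0.0, -1.0]]
ft_force: [-1.2, 1.7, 5.5]
width: 0.0132
gripper_force: 15.0
```

```bash
python3 -m creep '[[[0,0,-1],[0,0,0],0.05],[[0,0,-2.5],[0,0,0],0.05],[[0,0,-3.5],[0,0,0],0.05],[[0,0,-3.5],[0,0,0],0.05],[[0,0,-2],[0,0,0],0.05],[[0,0,0],[0,0,0],0.05],[[0,0,0],[0,0,0],0.05]]' 15
python3 -c "
from h import *
plan([.5725,.0113,.13],Rt(86.8),8)"
```

```text
time_s: 4.53
position: [0.4655, -0.2468, 0.1372]
orientation: [[-0.983, 0.185, 0.002], [0.185, 0.983, -0.002], [-0.003, -0.002, -1.0]]
ft_force: [0.3, 1.2, -2.0]
width: 0.0134
gripper_force: 14.9
n 8 step mm 34.93206292865438 deg 0.9314732098114548
[[np.float64(-0.72), np.float64(3.42), np.float64(0.09)], [np.float64(-0.0), np.float64(0.0), np.float64(-0.016)]]
[[np.float64(-0.77), np.float64(3.41), np.float64(0.09)], [np.float64(-0.0), np.float64(0.0), np.float64(-0.016)]]
[[np.float64(-0.83), np.float64(3.39), np.float64(0.09)], [np.float64(-0.0), np.float64(0.0), np.float64(-0.016)]]
[[np.float64(-0.88), np.float64(3.38), np.float64(0.09)], [np.float64(-0.0), np.float64(0.0), np.float64(-0.016)]]
[[np.float64(-0.94), np.float64(3.36), np.float64(0.09)], [np.float64(-0.0), np.float64(0.0), np.float64(-0.016)]]
[[np.float64(-0.99), np.float64(3.35), np.float64(0.09)], [np.float64(-0.0), np.float64(0.0), np.float64(-0.016)]]
[[np.float64(-1.05), np.float64(3.33), np.float64(0.09)], [np.float64(-0.0), np.float64(0.0), np.float64(-0.016)]]
[[np.float64(-1.1), np.float64(3.31), np.float64(0.09)], [np.float64(-0.0), np.float64(0.0), np.float64(-0.016)]]
```

```bash
python3 -m creep '[[[-0.7,3.4,0.1],[0,0,-0.016],0.05],[[-0.8,3.4,0.1],[0,0,-0.016],0.05],[[-0.8,3.4,0.1],[0,0,-0.016],0.05],[[-0.9,3.4,0.1],[0,0,-0.016],0.05],[[-0.9,3.4,0.1],[0,0,-0.016],0.05],[[-1,3.4,0.1],[0,0,-0.016],0.05],[[-1.1,3.3,0.1],[0,0,-0.016],0.05],[[-1.1,3.3,0.1],[0,0,-0.016],0.05]]' 15
python3 -m creep '[[[0,0,0],[0,0,0],0.05],[[0,0,0],[0,0,0],0.05],[[0,0,0],[0,0,0],0.05]]' 15
python3 - <<'E'
from h import *
plan([.5725,.0113,.06],Rt(86.8),3)
c=cam('wrist');p,d=arm.capture('wrist');np.savez('pics/w3.npz',p=p,d=d,f=c[0],cx=c[1],cy=c[2],R=c[3],t=c[4],W=wcloud(d,c));W=wcloud(d,c)
H=cv2.cvtColor(p,cv2.COLOR_BGR2HSV).astype(int);h,s,v=H[...,0],H[...,1],H[...,2]
for nm,m in(('white',(s<40)&(v>150)),('yel',(s>150)&(h>20)&(h<35)&(v>120))):
    q=W[m&(abs(W[...,0]-.57)<.07)&(abs(W[...,1]-.011)<.03)&(W[...,2]>.09)&(W[...,2]<.15)]
    if len(q)>5: print(nm,len(q),cv2.minAreaRect(q[:,:2].astype(np.float32)),np.percentile(q[:,2],[5,95]))
cv2.imwrite('pics/w3.png',cv2.resize(p,(784,588)))
E
```

```text
time_s: 5.2
position: [0.5714, 0.0141, 0.1254]
orientation: [[-0.998, 0.057, -0.004], [0.057, 0.998, 0.001], [0.004, 0.0, -1.0]]
ft_force: [0.5, -0.3, -0.7]
width: 0.0136
gripper_force: 14.9
time_s: 5.45
position: [0.5712, 0.0123, 0.1259]
orientation: [[-0.998, 0.057, -0.004], [0.057, 0.998, 0.0], [0.004, -0.0, -1.0]]
ft_force: [-0.4, -0.7, -1.3]
width: 0.0133
gripper_force: 14.9
n 3 step mm 21.98915319414211 deg 0.07117568218694784
[[np.float64(-0.05), np.float64(-0.03), np.float64(2.2)], [np.float64(-0.0), np.float64(-0.001), np.float64(-0.0)]]
[[np.float64(-0.05), np.float64(-0.03), np.float64(2.2)], [np.float64(-0.0), np.float64(-0.001), np.float64(-0.0)]]
[[np.float64(-0.05), np.float64(-0.03), np.float64(2.2)], [np.float64(-0.0), np.float64(-0.001), np.float64(-0.0)]]
white 3939 ((0.5570063591003418, 0.015016041696071625), (0.041631389409303665, 0.08175692707300186), 69.82080841064453) [0.12289305 0.1290129 ]
yel 229 ((0.6219029426574707, 0.010012133978307247), (0.00645943358540535, 0.022956600412726402), 0.10463563352823257) [0.12665558 0.12866969]
```

View pics/w3.png

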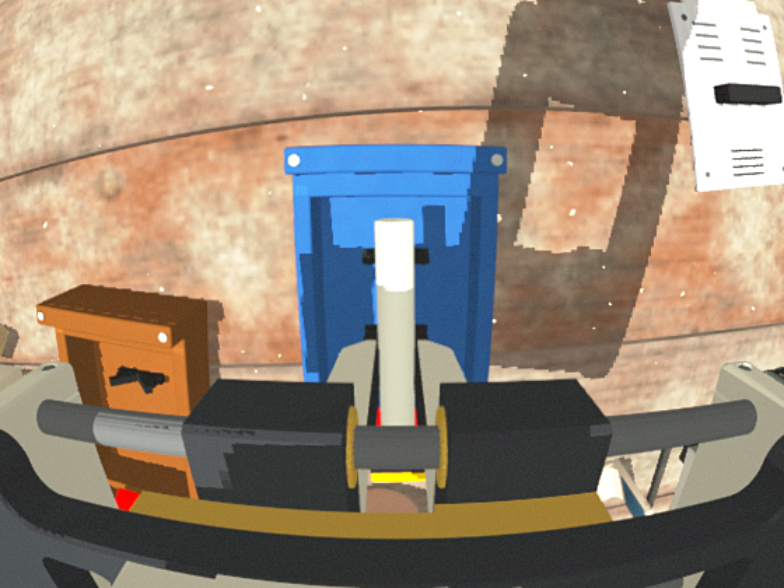

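The probe is held straight and centred over the saddles: tube tip at (395,220), plug at (397,478). Lowering it now.

```bash
python3 -m creep '[[[-0.1,-0.1,2.2],[0,0,0],0.05],[[0,0,2.2],[0,0,0],0.05],[[0,0,2.2],[0,0,0],0.05],[[0,0,1.2],[0,0,0],0.05],[[0,0,0.8],[0,0,0],0.05],[[0,0,0.5],[0,0,0],0.05],[[0,0,0],[0,0,0],0.05],[[0,0,0],[0,0,0],0.05]]' 15
```

```text
time_s: 6.17
position: [0.5737, 0.0105, 0.0371]
orientation: [[-0.998, 0.059, 0.001], [0.059, 0.998, -0.0], [-0.001, -0.0, -1.0]]
ft_force: [0.7, 0.7, -0.2]
width: 0.0138
gripper_force: 14.9
```

```bash
python3 -m creep '[[[0.1,0,0.3],[0,0,0],0.05],[[0,0,0.2],[0,0,0],0.05],[[0,0,0.2],[0,0,0],0.05],[[0,0,0.1],[0,0,0],0.05],[[0,0,0.1],[0,0,0],0.05],[[0,0,0],[0,0,0],0.05],[[0,0,0],[0,0,0],0.05]]' 15
```

```text
time_s: 6.75
position: [0.5726, 0.0115, 0.0285]
orientation: [[-0.998, 0.058, 0.001], [0.058, 0.998, 0.0], [-0.001, 0.0, -1.0]]
ft_force: [-1.5, 1.5, 5.4]
width: 0.0135
gripper_force: 14.9
```

```bash
python3 -m creep '[[[0,0,0],[0,0,0],0.35],[[0,0,0],[0,0,0],0.35],[[0,0,0],[0,0,0],0.35],[[0,0,0],[0,0,0],0.35],[[0,0,-1],[0,0,0],0.35],[[0,0,-2.5],[0,0,0],0.35],[[0,0,-3.5],[0,0,0],0.35],[[0,0,-3.5],[0,0,0],0.35]]'
python3 -m creep '[[[2,0,-3.5],[0,0,0],0.5],[[2.5,0,-3.5],[0,0,0],0.5],[[2.5,0,-2],[0,0,0],0.5],[[0,0,0],[0,0,0],0.5],[[0,0,0],[0,0,0],0.5]]'
python3 - <<'E'
from h import *
t=arm.read_state();c=cam('wrist');p,d=arm.capture('wrist');W=wcloud(d,c)
H=cv2.cvtColor(p,cv2.COLOR_BGR2HSV).astype(int);h,s,v=H[...,0],H[...,1],H[...,2]
R=lambda x,y:np.array([.5685,.0115])+x*np.array([.9984,-.0558])+y*np.array([.0558,.9984])
Q=W[...,:2]-[.5685,.0115];cx=Q@[.9984,-.0558];cy=Q@[.0558,.9984]
reg=(abs(cx-.004)<.06)&(abs(cy)<.03)&(W[...,2]<.045)&(W[...,2]>.015)
for nm,m in(('white',(s<45)&(v>90)),('yel',(s>150)&(h>20)&(h<35)&(v>100))):
    k=m&reg; 
    if k.sum()>5: print(nm,k.sum(),cx[k].min(),cx[k].max(),np.median(cy[k]),[ (round(a,3),np.percentile(W[...,2][k&(abs(cx-a)<.005)],90) if (k&(abs(cx-a)<.005)).any() else None) for a in(-.04,-.02,0,.02,.035,.05)])
cv2.imwrite('pics/w4.png',cv2.resize(p,(784,588)))
# cover: gripping orientation: cover yaw 6.2 -> tool y at 6.2
a=np.radians(6.2);plan([.4352,.2750,.10],Rt(6.2),16)
E
```

```text
time_s: 7.42
position: [0.5715, 0.0113, 0.1336]
orientation: [[-0.998, 0.058, -0.002], [0.058, 0.998, 0.0], [0.002, 0.0, -1.0]]
ft_force: [0.5, 0.0, -1.0]
width: 0.0322
gripper_force: 0.0
time_s: 7.83
position: [0.5035, 0.0152, 0.2238]
orientation: [[-0.998, 0.058, 0.004], [0.058, 0.998, -0.001], [-0.004, -0.001, -1.0]]
ft_force: [-0.6, 1.6, -0.8]
width: 0.0467
gripper_force: 0.0
white 903 -0.0517284988772834 0.04034124863761967 7.457991886104901e-05 [(-0.04, np.float64(0.030885542919686378)), (-0.02, np.float64(0.030852151959594048)), (0, np.float64(0.03049226446586483)), (0.02, np.float64(0.03067162049724469)), (0.035, np.float64(0.03102232350622929)), (0.05, None)]
yel 244 0.0399229697111542 0.05715950873027174 0.0011031419994369156 [(-0.04, None), (-0.02, None), (0, None), (0.02, None), (0.035, np.float64(0.02436572544039176)), (0.05, np.float64(0.03147562963215567))]
n 16 step mm 18.449678303160752 deg 5.029927216854275
[[np.float64(0.52), np.float64(1.6), np.float64(0.76)], [np.float64(0.0), np.float64(0.0), np.float64(0.088)]]
[[np.float64(0.66), np.float64(1.54), np.float64(0
[... 927 characters left out ...]
64(0.0), np.float64(0.088)]]
[[np.float64(1.56), np.float64(0.62), np.float64(0.76)], [np.float64(0.0), np.float64(0.0), np.float64(0.088)]]
[[np.float64(1.61), np.float64(0.48), np.float64(0.76)], [np.float64(0.0), np.float64(0.0), np.float64(0.088)]]
[[np.float64(1.65), np.float64(0.34), np.float64(0.76)], [np.float64(0.0), np.float64(0.0), np.float64(0.088)]]
[[np.float64(1.67), np.float64(0.19), np.float64(0.76)], [np.float64(0.0), np.float64(0.0), np.float64(0.088)]]
[[np.float64(1.68), np.float64(0.04), np.float64(0.76)], [np.float64(0.0), np.float64(0.0), np.float64(0.088)]]
[[np.float64(1.68), np.float64(-0.1), np.float64(0.76)], [np.float64(0.0), np.float64(0.0), np.float64(0.088)]]
```

View pics/w4.png

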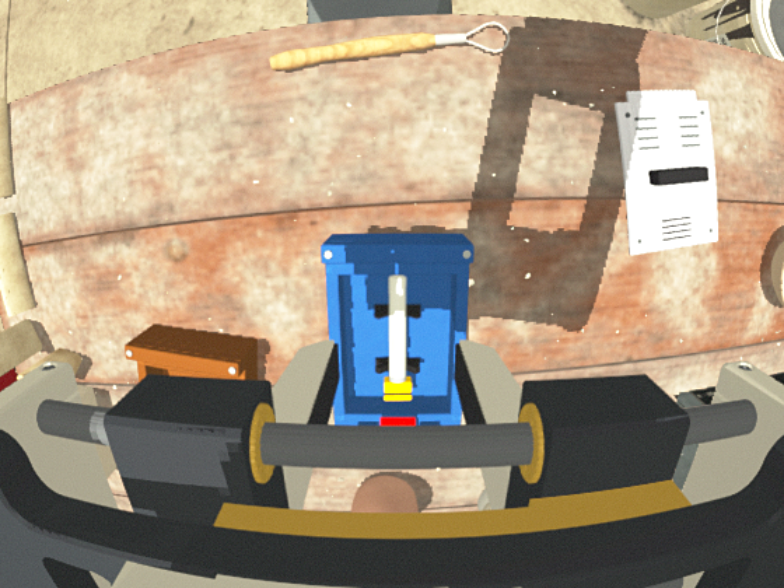

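The probe is seated level and centred: tube top is at z 31 mm, and it runs from (397,278) to the plug at (397,390). Now on to the cover.

```bash
python3 -m creep '[[[0.5,1.6,0.7],[0,0,0.088],0.5],[[0.7,1.5,0.7],[0,0,0.088],0.5],[[0.8,1.5,0.7],[0,0,0.088],0.5],[[0.9,1.4,0.7],[0,0,0.088],0.5],[[1.0,1.3,0.7],[0,0,0.088],0.5],[[1.2,1.2,0.7],[0,0,0.088],0.5],[[1.3,1.1,0.7],[0,0,0.088],0.5],[[1.3,1,0.7],[0,0,0.088],0.5]]'
python3 -m creep '[[[1.4,0.9,0.7],[0,0,0.088],0.5],[[1.5,0.8,0.7],[0,0,0.088],0.5],[[1.6,0.6,0.7],[0,0,0.088],0.5],[[1.6,0.5,0.7],[0,0,0.088],0.5],[[1.6,0.3,0.7],[0,0,0.088],0.5],[[1.7,0.2,0.7],[0,0,0.088],0.5],[[1.7,0,0.7],[0,0,0.088],0.5],[[1.7,-0.1,0.7],[0,0,0.088],0.5]]'
python3 -m creep '[[[0,0,0],[0,0,0],0.5],[[0,0,0],[0,0,0],0.5],[[0,0,0],[0,0,0],0.5]]'
python3 - <<'E'
from h import *
c=cam('wrist');p,d=arm.capture('wrist');W=wcloud(d,c);np.savez('pics/w5.npz',p=p,d=d,f=c[0],cx=c[1],cy=c[2],R=c[3],t=c[4],W=W)
H=cv2.cvtColor(p,cv2.COLOR_BGR2HSV).astype(int);h,s,v=H[...,0],H[...,1],H[...,2]
reg=(abs(W[...,0]-.4352)<.11)&(abs(W[...,1]-.275)<.09)
k=reg&(v<80)&(W[...,2]>.019)&(W[...,2]<.03);q=W[k];print('bar',len(q),cv2.minAreaRect(q[:,:2].astype(np.float32)),np.median(q[:,2]))
k=reg&(s<40)&(v>90)&(W[...,2]>.002)&(W[...,2]<.009);q=W[k];print('cov',len(q),cv2.minAreaRect(q[:,:2].astype(np.float32)),np.median(q[:,2]))
cv2.imwrite('pics/w5.png',cv2.resize(p,(784,588)))
plan([.4352,.2750,.05],Rt(6.2),3)
E
```

```text
time_s: 8.55
position: [0.4682, 0.1452, 0.1634]
orientation: [[-0.72, 0.693, -0.003], [0.693, 0.72, -0.0], [0.002, -0.002, -1.0]]
ft_force: [0.7, 0.8, -0.3]
width: 0.0463
gripper_force: 0.0
time_s: 9.22
position: [0.434, 0.2756, 0.1072]
orientation: [[-0.1, 0.995, -0.003], [0.995, 0.1, -0.001], [-0.001, -0.003, -1.0]]
ft_force: [0.3, -0.5, -0.9]
width: 0.0467
gripper_force: 0.0
time_s: 9.47
position: [0.4346, 0.2745, 0.1086]
orientation: [[-0.107, 0.994, -0.002], [0.994, 0.107, -0.001], [-0.001, -0.002, -1.0]]
ft_force: [0.3, -0.7, -0.0]
width: 0.0463
gripper_force: 0.0
bar 1183 ((0.4362857937812805, 0.2781604528427124), (0.012531813234090805, 0.05814281851053238), 6.566225051879883) 0.02435395929065138
cov 17466 ((0.43158477544784546, 0.2766488194465637), (0.1506795436143875, 0.10854487866163254), 6.4968767166137695) 0.00436636830769226
n 3 step mm 19.70008107169629 deg 0.0388163093243331
[[np.float64(0.02), np.float64(0.01), np.float64(1.97)], [np.float64(-0.0), np.float64(0.0), np.float64(-0.001)]]
[[np.float64(0.02), np.float64(0.01), np.float64(1.97)], [np.float64(-0.0), np.float64(0.0), np.float64(-0.001)]]
[[np.float64(0.02), np.float64(0.01), np.float64(1.97)], [np.float64(-0.0), np.float64(0.0), np.float64(-0.001)]]
```

```bash
python3 -m creep '[[[0.1,0.1,2.5],[0,0,0],0.5],[[0.1,0.1,2.5],[0,0,0],0.5],[[0.1,0,1.7],[0,0,0],0.5],[[0,0,1],[0,0,0],0.5],[[0,0,0.7],[0,0,0],0.5],[[0,0,0.3],[0,0,0],0.5],[[0,0,0],[0,0,0],0.5],[[0,0,0],[0,0,0],0.5]]'
```

```text
time_s: 10.18
position: [0.437, 0.2782, 0.0233]
orientation: [[-0.105, 0.994, 0.001], [0.994, 0.105, 0.0], [0.0, 0.001, -1.0]]
ft_force: [-0.2, -0.0, -0.3]
width: 0.0468
gripper_force: 0.0
```

```bash
python3 -m creep '[[[0,0,0.3],[0,0,0],0.5],[[0,0,0.3],[0,0,0],0.5],[[0,0,0],[0,0,0],0.5],[[0,0,0],[0,0,0],0.05],[[0,0,0],[0,0,0],0.05],[[0,0,0],[0,0,0],0.05],[[0,0,0],[0,0,0],0.05],[[0,0,0],[0,0,0],0.05]]' 40
python3 -m creep '[[[0,0,0],[0,0,0],0.05],[[0,0,0],[0,0,0],0.05]]' 40
```

```text
time_s: 10.85
position: [0.4362, 0.2781, 0.0166]
orientation: [[-0.105, 0.994, 0.0], [0.994, 0.105, 0.0], [0.0, 0.0, -1.0]]
ft_force: [-0.4, -0.1, -0.4]
width: 0.0177
gripper_force: 0.0
time_s: 11.02
position: [0.4362, 0.2781, 0.0166]
orientation: [[-0.105, 0.994, -0.0], [0.994, 0.105, 0.0], [0.0, 0.0, -1.0]]
ft_force: [-0.4, 0.0, 0.8]
width: 0.0135
gripper_force: 40.0
```

```bash
cat >> h.py <<'E'
O=np.array([.5685,.0115,0]);YC=-3.2;Rcase=Ro.from_euler('z',YC,degrees=True).as_matrix();H_TCP=.0166
def cov(lip,th):
    "TCP pose for lip tip at case coords (m) with rear-up tilt th"
    Rc=Rcase@Ro.from_euler('y',-th).as_matrix()
    return O+Rcase@np.array(lip)+Rc@np.array([.08,0,H_TCP]), Rc@np.array([[0,1,0],[1,0,0],[0,0,-1.]])
E
python3 -m creep '[[[0,0,-0.5],[0,0,0],0.05],[[0,0,-2],[0,0,0],0.05],[[0,0,-3],[0,0,0],0.05],[[0,0,-3],[0,0,0],0.05],[[0,0,-2],[0,0,0],0.05],[[0,0,-1],[0,0,0],0.05],[[0,0,0],[0,0,0],0.05],[[0,0,0],[0,0,0],0.05]]' 40
python3 - <<'E'
from h import *
plan(*cov([-.055,0,.10],.18),14)
E
```

```text
time_s: 11.68
position: [0.436, 0.278, 0.1312]
orientation: [[-0.105, 0.994, -0.0], [0.994, 0.105, -0.0], [-0.0, -0.0, -1.0]]
ft_force: [-0.3, 0.5, -2.2]
width: 0.0137
gripper_force: 40.0
n 14 step mm 22.029895686660875 deg 0.9873679638078863
[[np.float64(-2.02), np.float64(0.89), np.float64(0.0)], [np.float64(-0.013), np.float64(-0.001), np.float64(0.011)]]
[[np.float64(-2.01), np.float64(0.91), np.float64(0.02)], [np.float64(-0.013), np.float64(-0.001), np.float64(0.011)]]
[[np.float64(-2.0), np.float64(0.93), np.float64(0.03)], [np.float64(-0.013), np.float64(-0.001), np.float64(0.011)]]
[[np.float64(-1.98), np.float64(0.96), np.float64(0.05)], [np.float64(-0.013), np.float64(-0.001), np.float64(0.011)]]
[[np.float64(-1.97), np.float64(0.98), np.float64(0.06)], [np.float64(-0.013), np.float64(-0.001), np.float64(0.011)]]
[[np.float64(-1.96), np.float64(1.0), np.float64(0.08)], [np.float64(-0.013), np.float64(-0.001), np.float64(0.011)]]
[[np.float64(-1.95), np.float64(1.02), np.float64(0.09)], [np.float64(-0.013), np.float64(-0.001), np.float64(0.011)]]
[[np.float64(-1.94), np.float64(1.04), np.float64(0.11)], [np.float64(-0.013), np.float64(-0.001), np.float64(0.011)]]
[[np.float64(-1.93), np.float64(1.06), np.float64(0.12)], [np.float64(-0.013), np.float64(-0.001), np.float64(0.011)]]
[[np.float64(-1.91), np.float64(1.08), np.float64(0.14)], [np.float64(-0.013), np.float64(-0.001), np.float64(0.011)]]
[[np.float64(-1.9), np.float64(1.1), np.float64(0.15)], [np.float64(-0.013), np.float64(-0.001), np.float64(0.011)]]
[[np.float64(-1.89), np.float64(1.12), np.float64(0.17)], [np.float64(-0.013), np.float64(-0.001), np.float64(0.011)]]
[[np.float64(-1.87), np.float64(1.14), np.float64(0.19)], [np.float64(-0.013), np.float64(-0.001), np.float64(0.011)]]
[[np.float64(-1.86), np.float64(1.16), np.float64(0.2)], [np.float64(-0.013), np.float64(-0.001), np.float64(0.011)]]
```

```bash
python3 -m creep '[[[-1,0.4,0],[-0.013,0,0.011],0.05],[[-2,0.9,0],[-0.013,0,0.011],0.05],[[-2,0.9,0],[-0.013,0,0.011],0.05],[[-2,0.9,0],[-0.013,0,0.011],0.05],[[-2,1,0],[-0.013,0,0.011],0.05],[[-2,1,0.1],[-0.013,0,0.011],0.05],[[-2,1,0.1],[-0.013,0,0.011],0.05],[[-2,1,0.1],[-0.013,0,0.011],0.05]]' 40
python3 -m creep '[[[-2,1,0.1],[-0.013,0,0.011],0.05],[[-2,1.1,0.1],[-0.013,0,0.011],0.05],[[-2,1.1,0.1],[-0.013,0,0.011],0.05],[[-2,1.1,0.1],[-0.013,0,0.011],0.05],[[-2,1.1,0.2],[-0.013,0,0.011],0.05],[[-2,1.2,0.2],[-0.013,0,0.011],0.05],[[-1,0.5,0.1],[0,0,0],0.05],[[0,0,0],[0,0,0],0.05]]' 40
python3 -m creep '[[[0,0,0],[0,0,0],0.05],[[0,0,0],[0,0,0],0.05]]' 40
python3 - <<'E'
from h import *
for n in('scene','wrist'):
    c=cam(n);p,d=arm.capture(n);np.savez(f'pics/{n}6.npz',p=p,d=d,f=c[0],cx=c[1],cy=c[2],R=c[3],t=c[4])
    if n=='wrist': cv2.imwrite('pics/w6.png',cv2.resize(p,(784,588)))
W=wcloud(d,c)
H=cv2.cvtColor(p,cv2.COLOR_BGR2HSV).astype(int);h,s,v=H[...,0],H[...,1],H[...,2]
st=arm.read_state();R=st['orientation'];Q=(W-st['position'])@R  # tool frame
cx,cy,cz=Q[...,1],Q[...,0],-Q[...,2]+.0166
k=(s<50)&(v>90)&(abs(cz-.005)<.005)&(abs(cx)<.1)&(abs(cy)<.08)
print('cover in tool',k.sum(),cv2.minAreaRect(np.stack([cx[k],cy[k]],1).astype(np.float32)),[ (a,round(float(np.median(cz[k&(abs(cx-a)<.008)])),4)) for a in(-.075,-.06,-.03)],cx[k].min())
kk=k&(cx<-.074);print('tip y',cy[kk].min(),cy[kk].max())
plan(*cov([-.060,0,.046],.18),6)
E
```

```text
time_s: 12.35
position: [0.516, 0.1311, 0.1298]
orientation: [[-0.016, 0.995, 0.101], [1.0, 0.015, 0.006], [0.004, 0.101, -0.995]]
ft_force: [0.5, -0.1, -2.1]
width: 0.0135
gripper_force: 40.0
time_s: 13.02
position: [0.5865, -0.0006, 0.1301]
orientation: [[0.051, 0.983, 0.178], [0.999, -0.053, 0.004], [0.014, 0.178, -0.984]]
ft_force: [-0.2, 0.1, -1.5]
width: 0.0136
gripper_force: 40.0
time_s: 13.18
position: [0.5855, 0.0028, 0.1309]
orientation: [[0.048, 0.983, 0.178], [0.999, -0.05, 0.006], [0.015, 0.178, -0.984]]
ft_force: [0.1, -0.4, -2.2]
width: 0.0137
gripper_force: 40.0
cover in tool 23181 ((-0.004667334258556366, 0.010464359074831009), (0.15043078362941742, 0.0857304036617279), 0.14660896360874176) [(-0.075, 0.0035), (-0.06, 0.004), (-0.03, 0.004)] -0.07985539339736009
tip y -0.011793825344849023 0.03916435894165425
n 6 step mm 9.228778147726835 deg 0.16087680513720495
[[np.float64(0.11), np.float64(-0.2), np.float64(0.89)], [np.float64(0.0), np.float64(-0.003), np.float64(0.001)]]
[[np.float64(0.11), np.float64(-0.2), np.float64(0.89)], [np.float64(0.0), np.float64(-0.003), np.float64(0.001)]]
[[np.float64(0.11), np.float64(-0.2), np.float64(0.89)], [np.float64(0.0), np.float64(-0.003), np.float64(0.001)]]
[[np.float64(0.12), np.float64(-0.2), np.float64(0.89)], [np.float64(0.0), np.float64(-0.003), np.float64(0.001)]]
[[np.float64(0.12), np.float64(-0.2), np.float64(0.89)], [np.float64(0.0), np.float64(-0.003), np.float64(0.001)]]
[[np.float64(0.12), np.float64(-0.2), np.float64(0.89)], [np.float64(0.0), np.float64(-0.003), np.float64(0.001)]]
```

View pics/w6.png

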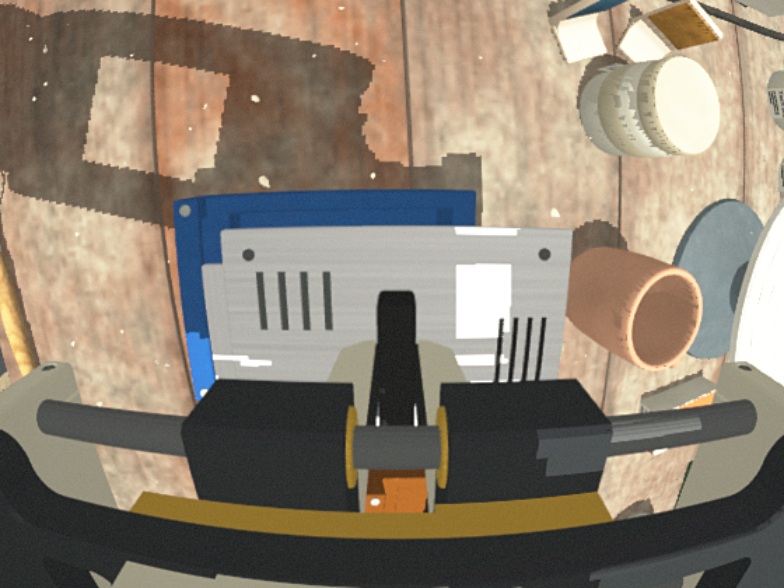

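Held cover: lip at left (205,265–380), rear edge at right (570,230–380), aligned within 0.2° and 1 mm. The mug stands right behind the case, so I'll check its clearance before lowering.

Run:
```python
from h import *
D=np.load('pics/wrist6.npz');c=(D['f'],D['cx'],D['cy'],D['R'],D['t']);W=wcloud(D['d'],c)
q=W[180:262,410:500].reshape(-1,3);q=q[(q[:,2]>.03)&(q[:,2]<.11)&(q[:,0]>.62)];print('mug',np.percentile(q,[1,50,99],axis=0))
for z in(.04,.06,.08):
    k=abs(q[:,2]-z)<.01;print(z,q[k].min(0),q[k].max(0))
```

```text
mug [[ 0.7263478  -0.04211056  0.03147253]
 [ 0.74965605 -0.01012609  0.06784281]
 [ 0.79220477  0.02222919  0.0900857 ]]
0.04 [ 0.72539534 -0.04184128  0.03002271] [0.79325482 0.02309573 0.04995887]
0.06 [ 0.72552435 -0.04307595  0.0500728 ] [0.79302201 0.0230574  0.06999869]
0.08 [ 0.72592326 -0.05527571  0.0700255 ] [0.79591232 0.02249019 0.08999962]
```

Mug clearance is 70 mm. Lowering to in front of the slot.

```bash
python3 -m creep '[[[0.1,-0.2,0.9],[0,-0.003,0],0.05],[[0.1,-0.2,0.9],[0,-0.003,0],0.05],[[0.1,-0.2,0.9],[0,-0.003,0],0.05],[[0.1,-0.2,0.9],[0,-0.003,0],0.05],[[0.1,-0.2,0.7],[0,-0.003,0],0.05],[[0.1,-0.1,0.3],[0,0,0],0.05],[[0,0,0],[0,0,0],0.05],[[0,0,0],[0,0,0],0.05]]' 40
cat >> h.py <<'E'
def where():
    s=arm.read_state();R=s['orientation'];Rc=R@np.array([[0,1,0],[1,0,0],[0,0,-1.]])
    f=lambda v:np.round((Rcase.T@(s['position']+Rc@(np.array(v)-[0,0,H_TCP])-O))*1000,1)
    print('lip',f([-.08,0,0]),'rear',f([.07,0,0]),'rotvec',np.round(Ro.from_matrix(Rcase.T@Rc).as_rotvec(),3),'F',np.round(s['ft_force'],1))
E
python3 - <<'E'
from h import *
where();plan(*cov([-.080,0,.0425],.18),5)
E
```

```text
time_s: 13.95
position: [0.5844, 0.0085, 0.0844]
orientation: [[0.051, 0.982, 0.18], [0.999, -0.05, -0.01], [-0.001, 0.18, -0.984]]
ft_force: [-0.0, -0.8, -2.0]
width: 0.0139
gripper_force: 40.0
lip [-59.7  -2.5  53.7] rear [87.9 -1.7 80.7] rotvec [-0.    -0.181  0.005] F [-0.  -0.8 -2. ]
n 5 step mm 4.663001436344454 deg 0.05987577048746065
[[np.float64(0.04), np.float64(-0.44), np.float64(0.15)], [np.float64(0.0), np.float64(-0.0), np.float64(0.001)]]
[[np.float64(0.04), np.float64(-0.44), np.float64(0.15)], [np.float64(0.0), np.float64(-0.0), np.float64(0.001)]]
[[np.float64(0.04), np.float64(-0.44), np.float64(0.15)], [np.float64(0.0), np.float64(-0.0), np.float64(0.001)]]
[[np.float64(0.04), np.float64(-0.44), np.float64(0.15)], [np.float64(0.0), np.float64(-0.0), np.float64(0.001)]]
[[np.float64(0.04), np.float64(-0.44), np.float64(0.15)], [np.float64(0.0), np.float64(-0.0), np.float64(0.001)]]
```

```bash
python3 -m creep '[[[0.2,0,0.3],[0,0,0],0.05],[[0,-0.1,0.3],[0,0,0],0.05],[[0,-0.1,0.3],[0,0,0],0.05],[[0,0,0.1],[0,0,0],0.05],[[0,0,0],[0,0,0],0.05],[[0,0,0],[0,0,0],0.05],[[0,0,0],[0,0,0],0.05]]' 40
python3 -c "
from h import *
where()"
```

```text
time_s: 14.53
position: [0.5845, 0.0103, 0.0746]
orientation: [[0.051, 0.982, 0.18], [0.999, -0.05, -0.01], [-0.001, 0.181, -0.984]]
ft_force: [-1.1, 0.5, -2.0]
width: 0.0134
gripper_force: 40.0
lip [-59.7  -0.7  43.8] rear [87.9  0.1 70.9] rotvec [-0.    -0.182  0.005] F [-1.1  0.5 -2. ]
```

```bash
python3 -m creep '[[[0,-0.4,0.1],[0,0,0],0.05],[[0,-0.4,-0.05],[0,0,0],0.05],[[0,-0.4,-0.05],[0,0,0],0.05],[[0,-0.4,-0.05],[0,0,0],0.05],[[0,0,0],[0,0,0],0.05],[[0,0,0],[0,0,0],0.05]]' 40
python3 -c "
from h import *
where()"
```

```text
time_s: 15.03
position: [0.5683, 0.0113, 0.0722]
orientation: [[0.051, 0.982, 0.18], [0.999, -0.05, -0.01], [-0.001, 0.18, -0.984]]
ft_force: [-0.0, -0.1, -1.9]
width: 0.0135
gripper_force: 40.0
lip [-75.9  -0.7  41.4] rear [71.6  0.1 68.4] rotvec [-0.    -0.181  0.005] F [-0.  -0.1 -1.9]
```

```bash
python3 -m creep '[[[0,-0.2,-0.03],[0,0,0],0.05],[[0,-0.15,-0.03],[0,0,0],0.05],[[0,0,0],[0,0,0],0.05],[[0,0,0],[0,0,0],0.05]]' 40
python3 -c "
from h import *
where();plan(*cov([-.0795,0,.0412],.11),4)"
```

```text
time_s: 15.37
position: [0.565, 0.0114, 0.0721]
orientation: [[0.051, 0.982, 0.18], [0.999, -0.05, -0.01], [-0.001, 0.18, -0.984]]
ft_force: [-0.2, -0.0, -1.7]
width: 0.0135
gripper_force: 40.0
lip [-79.1  -0.7  41.3] rear [68.4  0.1 68.4] rotvec [-0.    -0.181  0.005] F [-0.2 -0.  -1.7]
n 4 step mm 1.4583308342021457 deg 1.024794689573789
[[np.float64(0.01), np.float64(0.02), np.float64(0.14)], [np.float64(0.018), np.float64(0.0), np.float64(0.001)]]
[[np.float64(0.01), np.float64(0.02), np.float64(0.14)], [np.float64(0.018), np.float64(0.0), np.float64(0.001)]]
[[np.float64(0.01), np.float64(0.02), np.float64(0.14)], [np.float64(0.018), np.float64(0.0), np.float64(0.001)]]
[[np.float64(0.01), np.float64(0.02), np.float64(0.14)], [np.float64(0.018), np.float64(0.0), np.float64(0.001)]]
```

```bash
python3 -m creep '[[[0,0,0.15],[0.02,0,0],0.05],[[0,0,0.15],[0.02,0,0],0.05],[[0,0,0.15],[0.02,0,0],0.05],[[0,0,0.15],[0.02,0,0],0.05],[[0,0,0],[0,0,0],0.05],[[0,0,0],[0,0,0],0.05]]' 40
python3 -c "
from h import *
where()"
```

```text
time_s: 15.87
position: [0.5662, 0.0114, 0.0659]
orientation: [[0.051, 0.994, 0.101], [0.999, -0.05, -0.006], [-0.001, 0.102, -0.995]]
ft_force: [0.5, -0.5, -1.0]
width: 0.0137
gripper_force: 40.0
lip [-80.1  -0.7  41.3] rear [69.1  0.1 56.5] rotvec [-0.001 -0.102  0.005] F [ 0.5 -0.5 -1. ]
```

```bash
python3 -m creep '[[[0,0,0.1],[0,0,0],0.05],[[0,0,0],[0,0,0],0.35],[[0,0,0],[0,0,0],0.35],[[0,0,0],[0,0,0],0.35],[[0,0,0],[0,0,0],0.35],[[0,0,-0.7],[0,0,0],0.35],[[0,0,-1.5],[0,0,0],0.35],[[0,0,-1.5],[0,0,0],0.35]]'
python3 -m creep '[[[0,0,-1.5],[0.03,0,0],0.35],[[0,0,-1],[0.03,0,0],0.35],[[0,0,0],[0.04,0,0],0],[[0,0,0],[0,0,0],0],[[0,0,0],[0,0,0],0]]' 20
python3 - <<'E'
from h import *
c=cam('wrist');p,d=arm.capture('wrist');W=wcloud(d,c)
H=cv2.cvtColor(p,cv2.COLOR_BGR2HSV).astype(int);h,s,v=H[...,0],H[...,1],H[...,2]
Q=(W-O)@Rcase; k=(s<50)&(v>90)&(abs(Q[...,0])<.085)&(abs(Q[...,1])<.06)&(Q[...,2]>.035)&(Q[...,2]<.075);q=Q[k]
A=np.c_[q[:,:2],np.ones(len(q))];m=np.linalg.lstsq(A,q[:,2],rcond=None)[0];r=abs(A@m-q[:,2])<.003;m=np.linalg.lstsq(A[r],q[r][:,2],rcond=None)[0]
print('plane slope',m,'n',r.sum(),'x',q[r][:,0].min(),q[r][:,0].max(),'y',q[r][:,1].min(),q[r][:,1].max())
cv2.imwrite('pics/w7.png',cv2.resize(p,(784,588)))
plan(O+Rcase@[.040,0,.085],Rt(-3.2),4)
E
```

```text
time_s: 16.53
position: [0.5617, 0.0117, 0.1022]
orientation: [[0.051, 0.994, 0.1], [0.999, -0.051, -0.006], [-0.001, 0.1, -0.995]]
ft_force: [0.6, 0.7, -0.4]
width: 0.0328
gripper_force: 0.0
time_s: 16.95
position: [0.5604, 0.0117, 0.1271]
orientation: [[0.051, 0.999, 0.003], [0.999, -0.051, -0.001], [-0.001, 0.003, -1.0]]
ft_force: [0.4, 0.7, 0.4]
width: 0.0171
gripper_force: 0.0
plane slope [ 0.09272724 -0.00064628  0.05167821] n 18363 x -0.07286446340005481 0.06965403919977695 y -0.05488934939356933 0.05338381533671614
n 4 step mm 16.014049181668497 deg 0.07784491766051235
[[np.float64(-0.0), np.float64(1.22), np.float64(1.04)], [np.float64(0.0), np.float64(0.0), np.float64(0.001)]]
[[np.float64(0.0), np.float64(1.22), np.float64(1.04)], [np.float64(0.0), np.float64(0.0), np.float64(0.001)]]
[[np.float64(0.0), np.float64(1.22), np.float64(1.04)], [np.float64(0.0), np.float64(0.0), np.float64(0.001)]]
[[np.float64(0.0), np.float64(1.22), np.float64(1.04)], [np.float64(0.0), np.float64(0.0), np.float64(0.001)]]
```

View pics/w7.png

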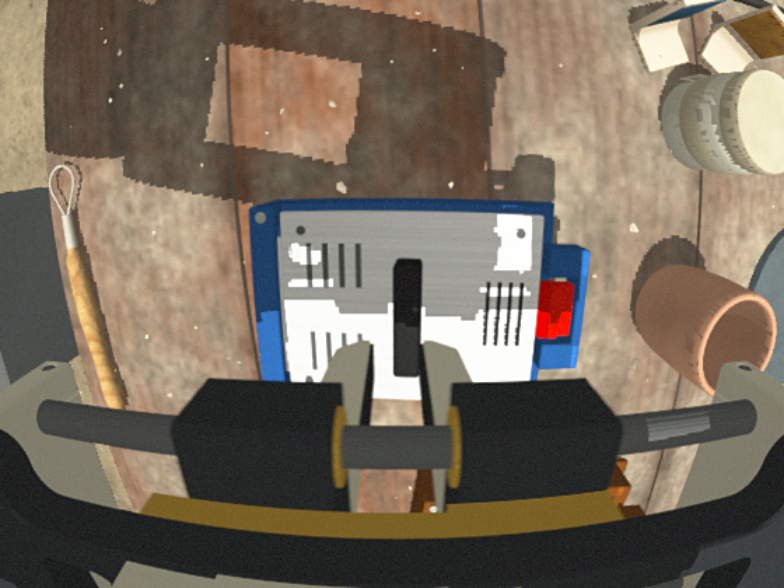

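The cover is hooked under the rail (lip hidden at about (270,300)) and its rear rests on the red catch at (545,305), tilt 0.093 rad as expected. Now I'll press over the ridges with the fingers closed.

```bash
python3 -m creep '[[[0,1.2,0.5],[0,0,0],0],[[0,1.2,1],[0,0,0],0],[[0,1.2,1.3],[0,0,0],0],[[0,1.2,1.3],[0,0,0],0],[[0,0,0.6],[0,0,0],0],[[0,0,0],[0,0,0],0],[[0,0,0],[0,0,0],0]]' 20
python3 -c "
from h import *
s=arm.read_state();print((s['position']-O)@Rcase)"
```

```text
time_s: 17.58
position: [0.6071, 0.0094, 0.079]
orientation: [[0.051, 0.999, -0.001], [0.999, -0.051, -0.0], [-0.001, -0.001, -1.0]]
ft_force: [0.2, -0.4, -0.6]
width: 0.0007
gripper_force: 0.0
[3.86615446e-02 8.56768492e-05 7.90479943e-02]
```

```bash
python3 -m creep '[[[0,0,0.6],[0,0,0],0],[[0,0,0.4],[0,0,0],0],[[0,0,0.3],[0,0,0],0],[[0,0,0.3],[0,0,0],0],[[0,0,0.3],[0,0,0],0],[[0,0,0.2],[0,0,0],0],[[0,0,0],[0,0,0],0]]' 20
python3 -m creep '[[[0,0,0.2],[0,0,0],0],[[0,0,0.2],[0,0,0],0],[[0,0,0],[0,0,0],0],[[0,0,0],[0,0,0],0]]' 20
```

```text
time_s: 18.17
position: [0.6081, 0.0091, 0.0594]
orientation: [[0.051, 0.999, 0.002], [0.999, -0.051, -0.001], [-0.001, 0.002, -1.0]]
ft_force: [-1.8, -0.1, 3.1]
width: 0.0005
gripper_force: 1.7
time_s: 18.5
position: [0.6078, 0.0093, 0.0544]
orientation: [[0.051, 0.999, 0.001], [0.999, -0.051, -0.001], [-0.001, 0.001, -1.0]]
ft_force: [0.6, -0.6, -0.2]
width: 0.0005
gripper_force: 0.0
```

```bash
python3 -m creep '[[[0,0,0.1],[0,0,0],0],[[0,0,0.1],[0,0,0],0],[[0,0,0.1],[0,0,0],0],[[0,0,0],[0,0,0],0],[[0,0,0],[0,0,0],0]]' 20
```

```text
time_s: 18.92
position: [0.6081, 0.0092, 0.0533]
orientation: [[0.051, 0.999, 0.002], [0.999, -0.051, -0.001], [-0.001, 0.002, -1.0]]
ft_force: [-4.0, 1.3, 9.0]
width: 0.0008
gripper_force: 5.2
```

Firm contact at tip height 45.3 mm matches the flat cover's top. Retreating to check.

```bash
python3 -m creep '[[[0,0,-1],[0,0,0],0],[[0,0,-2.5],[0,0,0],0],[[0,-1,-3.5],[0,0,0],0],[[0,-1.5,-3.5],[0,0,0],0],[[0,-2,-3],[0,0,0],0],[[0,-1,-1],[0,0,0],0],[[0,0,0],[0,0,0],0],[[0,0,0],[0,0,0],0]]' 20
python3 - <<'E'
from h import *
c=cam('wrist');p,d=arm.capture('wrist');W=wcloud(d,c)
H=cv2.cvtColor(p,cv2.COLOR_BGR2HSV).astype(int);h,s,v=H[...,0],H[...,1],H[...,2]
Q=(W-O)@Rcase; k=(s<50)&(v>90)&(abs(Q[...,0])<.085)&(abs(Q[...,1])<.06)&(Q[...,2]>.035)&(Q[...,2]<.075);q=Q[k]
A=np.c_[q[:,:2],np.ones(len(q))];m=np.linalg.lstsq(A,q[:,2],rcond=None)[0];r=abs(A@m-q[:,2])<.003;m=np.linalg.lstsq(A[r],q[r][:,2],rcond=None)[0]
print('plane',m,'n',r.sum(),'x',q[r][:,0].min(),q[r][:,0].max(),'y',q[r][:,1].min(),q[r][:,1].max())
k=(s>180)&((h<8)|(h>172))&(abs(Q[...,0]-.07)<.03)&(abs(Q[...,1])<.04);print('red x',Q[k][:,0].min(),Q[k][:,0].max(),Q[k][:,2].min())
print(arm.read_state()['time_s'])
E
```

```text
time_s: 19.58
position: [0.5533, 0.0122, 0.1976]
orientation: [[0.051, 0.999, 0.003], [0.999, -0.051, -0.001], [-0.001, 0.003, -1.0]]
ft_force: [0.9, 0.1, -0.3]
width: 0.0003
gripper_force: 0.0
plane [ 0.00133001 -0.00031692  0.04442714] n 12997 x -0.07207920551430644 0.08459288792367936 y -0.05521249871100591 0.05291582908687294
red x 0.0652511054088164 0.0919798025439485 0.041263281092216136
19.6333
```

The cover lies flat (slope 0.001, top at 44.4 mm) and the catch nose is back at 65 mm, over the rear edge. Handing in.

```bash
python3 -c "
from cell import arm
print(arm.hand_in())"
```

```text
the job is handed in; nothing more can be done
None
```

The thermocouple sits level in the two saddles, the cover was hooked, pivoted and pressed until it lay flat with the catch back over its rear edge, and I handed the job in at 19.6 s.

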